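# Stack a lens blank into a bayonet lens cell and lock it

## Task

Build up the lens stack in the dark lens cell that is screwed to the table: first the plain spacer ring, then the glass lens blank, then the retaining ring with the two lugs. Press each piece down lightly, with about 5 N, to feel that it lies flat before you add the next, and keep the glass level. Finish by turning the retaining ring either way until both its lugs are wholly under the lips of the cell's walls, so that it is locked, and let go.

Things in the scene. Friction and masses are not known exactly. Their poses are not given: they have to be found in the camera images.
- holder: Lens cell, dark metal, fixed. Origin: centre of the underside of its base plate (136 mm along x, 78 along y, 8 thick). Two curved walls on its +x and -x sides, inner radius 35.3 mm, outer 45.5, tops 51 mm above the origin. Between them, towards +y and -y, two gaps 76 degrees wide (43 mm) let fingers in: pieces gripped along the cell's y axis go down between the walls.
- holder_seat (a point): Centre of the cell's round seat, 66 mm in diameter, 16 mm above the cell's origin; axes as the cell's. The stack is built on it: spacer origin here, lens origin 14 mm above, retaining ring origin 24 mm above.
- holder_lip (a point): On the cell's axis, level with the tops of the walls, 51 mm above its origin. Inside each wall runs a groove of radius 41 mm, 38 to 46.5 mm above the cell's origin, open at the wall's ends to the gaps; above it is the lip (46.5 to 51 mm, inner radius 35.3, flared to 37 at the top).
- spacer: Spacer: plain flat metal ring without lugs, outer diameter 66 mm, inner 56, 14 mm high, about 0.1 kg, lying on the table. Origin: centre of its underside, which comes to rest on the seat. Its yaw does not matter.
- lens_rest: Low white plastic ring, fixed to the table, on which the lens blank lies at the start; 8 mm high, 62 mm in diameter, with a thin foot of 76 mm. Origin: centre of its underside.
- lens: Lens blank: round, milky fine-ground glass, 66 mm in diameter, rim 10 mm thick with a vertical edge by which to grip it; both faces bulge 4 mm (within 47 mm diameter), so it lies level only on a ring. Starts level on the white rest. Origin: centre of the rim's underside (the bulge hangs 4 mm below). About 0.09 kg; its yaw does not matter.
- retainer: Retaining ring: metal, outer diameter 66 mm, inner 55, 28 mm high, about 0.11 kg, lugs down on the table. Origin: centre of its underside. Knurled from 14 to 27 mm up: gripped there the fingers clear the cell's walls when it is in. Goes in with its lugs in the gaps: its y axis within 22 degrees of the cell's y axis, either way round.
- retainer_lug (a point): Outer end of the lug at the retaining ring's +y, 39.5 mm from its axis; its twin is at -y. Lugs are 13 mm wide, 4 mm thick, flush with the underside. With the ring on the lens they are level with the grooves; turned on the spot, either way, they slide under the lips, wholly so when the ring's y axis is 48 to 90 degrees from the cell's (aim for 65).
There are look-alikes about, which are no part of the job. What is shaped like the spacer but red is not meant.

How it is judged:
On the way, in this order (a step that is already met when the one before it is completed fails the run):
1. the spacer lies flat on the cell's seat and is pressed down (2 N or more on the seat), the next piece not yet in the cell (horizontal distance between spacer and holder below 0.005 m and z of spacer in the frame of holder below 0.0175 m and angle between spacer's own z axis and vertical below 0.05 rad and contact force between spacer and holder above 2 N and horizontal distance between lens and holder above 0.05 m), for 0.1 s.
2. the lens blank lies flat on the spacer in the cell and is pressed down (2 N or more on the spacer), the next piece not yet in the cell (horizontal distance between lens and holder below 0.005 m and z of lens in the frame of holder between 0.0285 and 0.0315 m and angle between lens's own z axis and vertical below 0.05 rad and contact force between lens and spacer above 2 N and horizontal distance between retainer and holder above 0.05 m), for 0.1 s.
3. the retaining ring lies flat on the lens blank in the cell and is pressed down (2 N or more on the lens) (horizontal distance between retainer and holder below 0.005 m and z of retainer in the frame of holder between 0.0385 and 0.0415 m and angle between retainer's own z axis and vertical below 0.05 rad and contact force between retainer and lens above 2 N), for 0.1 s.
At the end, for the whole second after the job is handed in: Spacer, lens blank and retaining ring lie on one another on the seat, at rest, each within 5 mm of the cell's axis, 1.5 mm of its proper height and 0.05 rad of level; the retaining ring's y axis is at least 0.83 rad (47.5 degrees) from the cell's y axis, lugs under the lips (angle between the y axis of retainer and the y axis of holder, either way round above 0.83 rad and horizontal distance between each of spacer, lens, retainer and holder below 0.005 m and z of spacer in the frame of holder below 0.0175 m and angle between each of spacer, lens, retainer's own z axis and vertical below 0.05 rad and z of lens in the frame of holder between 0.0285 and 0.0315 m and z of retainer in the frame of holder between 0.0385 and 0.0415 m and linear speed of retainer below 0.01 m/s and angular speed of retainer below 0.1 rad/s); the robot touches nothing.
It fails at once if the lens blank is tipped more than 0.35 rad (angle between lens's own z axis and vertical above 0.35 rad).
It fails at once if the lens blank is pressed with more than 40 N against the spacer or by the retaining ring (contact force between lens and spacer above 40 N or contact force between lens and retainer above 40 N).
It also fails if it takes over 72 s, if anything falls off the work surface, if the arm or the gripper's body presses on something with over 40 N, if the wrist force passes 120 N, or if a joint passes its speed limit or range.

## Robot

A 7-joint arm with a two-finger parallel gripper is mounted at the origin on a cart in front of the work surface, level with it; the furniture and walls round the work are solid. World frame = base frame: x ahead of the robot, y to its left, z up, the work surface at z = 0. Lengths are in m, angles in rad, forces in N, time in s.
With the tool pointing down it reaches from about 0.4 to 0.85 m from the base axis. Payload 10.4 kg.
Tool frame: the origin (TCP) lies at the very end of the fingers, on their centre line; the grasp point (between the pads) lies 19 mm behind it; z points along the fingers, y is the line along which they close (so a half turn about z gives the same grasp; the last joint's range is limited). The gripper opens to 85 mm and grips with 20 to 120 N. Pads are 22 mm wide; open, the fingers measure 114 mm over their backs; the gripper's body (76 mm by 85 mm) begins 54 mm behind the grasp point. The pads swing forward as they close: fully open they stand 13 mm farther back than shut.
Start: joints at [-1.224, 0.332, -0.065, 1.46, 0.022, 1.35, -0.088], TCP at [0.226, 0.583, 0.231] pointing down, gripper open.
Joint ranges: [-2.6, 2.6], [-0.5, 2.12], [-1.47, 1.34], [0.16, 2.42], [-1.27, 4.41], [0.06, 2.06], [-2.6, 2.6]. Speed limits (rad/s): [2.22, 2.22, 2.79, 2.79, 3.14, 3.14, 3.14].

## Interface

Orientations are given as a unit quaternion [x, y, z, w].
In Python, from workcell import manip, vision, order gives the robot as it stands. The module is installed in compiled form; this text tells all that it offers.
- The arm moves only by the tool move_arm, never from a script. Its argument "motion" is a list of rows, each a list of 3 entries, a list of its own where there are three numbers: the shift along the tool's x, y, z scaled (see below), then the turn, a rotation vector about the tool's x, y, z scaled (see below), then the opening, from -1 (shut) to 1 (fully open). In form: [[[dx, dy, dz], [wx, wy, wz], hand], ...]. A call has 1 to 12 rows; each row shifts and turns the commanded pose from where the row before left it, along the tool's axes as they then stand; what a row does not reach is not made up. The controller multiplies each number of a shift by 0.75 m and each number of a turn by pi/4 rad. A row lasts 1/10 s, in which the tool goes at most 50 mm and 8.59 degrees, less where a joint would pass 70% of its speed; a pose out of reach is approached as far as the arm can. A call with a number of a shift or a turn outside -1 to 1 is refused whole. A call with a gripper value outside its range is refused whole. The fingers move at their own pace and stop on an object; "newtons" is the grip in N (left out, the last holds). Time passes only in rows, so rows that do not move let the fingers close. It gives the time, the measured TCP pose, the force, the opening and the grip force at its end, in the units of the state.
- manip.get_obs(): the state, without advancing time (a new reading comes with each control period).
- vision.camera(name): name is "side" or "top"; returns a dict with "pixels" (384x512x3 uint8, red, green, blue), "fx", "fy", "cx", "cy" (pixels), "R" (3x3) and "t" (3): a world point X has camera coordinates R X + t. Camera axes: x right, y down, z forward; pixel columns grow to the right and rows downward; lengths in m; the calibration is good to about 2 mm. A picture is of the moment at which its call begins. There is no depth.
- order.hand_in(): hands the job in; it is judged then, once.
The state is a dict: "clock": time; "joint_pos": joint angles; "joint_velocities": joint speeds; "tau": joint torques, N m; "position": TCP position; "ee_rot": TCP orientation; "ft_force": force on the tool from outside, world axes, zero at the start; "torque": the same for the moment, N m; "grip_width": opening from 0.0 (shut) to 1.0 (fully open); "grasp_force": force on a finger pad.
Only numpy, scipy, OpenCV 4.12 (cv2) and the standard library are available. Lean on these libraries where they do the work, as an engineer would, in place of code of your own. Each camera call takes 0.05 s, during which the arm holds its last target. There are 200 camera calls.

## Working session

There is one attempt and no reset: what is moved stays moved. The work goes in short steps, Python scripts to look and compute and a tool call to move; the robot and the scene stay as the last step left them, time stands still between calls to the robot, and variables do not carry over. Pictures are saved under pics/ and viewed, at most 10 in all, crops included, and the job is handed in when it is done.

Besides the shell and the picture viewer there is one more tool, called after ">>>" by a JSON object that holds its "op" and its "data", one argument or row to a line. move_arm: Moves the arm, as the interface text tells. Its arguments: {"type":"object","properties":{"motion":{"type":"array"},"newtons":{"type":"number"}},"required":["motion"]}

```bash
mkdir -p pics
python3 - <<'E'
from workcell import manip, vision
import cv2,numpy as np
o=manip.get_obs(); print(o)
for n in("side","top"):
    c=vision.camera(n); cv2.imwrite(f"pics/{n}0.png",cv2.cvtColor(c["pixels"],cv2.COLOR_RGB2BGR))
    print(n,c["fx"],c["fy"],c["cx"],c["cy"],np.round(c["R"],4).tolist(),c["t"], "pos",-np.array(c["R"]).T@c["t"])
E
```

```text
{'clock': 0.0, 'joint_pos': array([-1.22361665,  0.33285137, -0.06473494,  1.46097363,  0.02161647,
        1.34991319, -0.08850725]), 'joint_velocities': array([-0.00139705, -0.00048216,  0.00060348,  0.00138739,  0.00023122,
       -0.00044319, -0.00032469]), 'tau': array([ 1.43639212e-03, -6.25444508e+01,  5.03572763e-02, -3.91600835e+01,
        1.63986871e-02,  9.82617843e-03, -1.69345412e-05]), 'position': array([0.22573053, 0.58238947, 0.23051341]), 'ee_rot': array([ 1.83813101e-01,  9.82960945e-01, -7.18072694e-04, -9.64952059e-05]), 'ft_force': array([0.36012272, 0.0624617 , 0.13819337]), 'torque': array([ 0.06725121, -0.00111726,  0.04355101]), 'grasp_force': 0.0, 'grip_width': 1.0030853930770631}
side 410.3744644260472 410.3744644260472 258.609504015579 186.89412070039884 [[-0.9989, -0.0463, -0.0066], [-0.0112, 0.3743, -0.9273], [0.0454, -0.9262, -0.3744]] [0.51493121 0.08094146 0.98846639] pos [0.4703708  0.90904914 0.44850023]
top 432.6778329104552 432.6778329104552 256.6369837588906 194.2218135454735 [[-0.0267, -0.9994, -0.0212], [-0.9987, 0.0276, -0.0438], [0.0443, 0.02, -0.9988]] [0.04271389 0.50789555 0.88897426] pos [0.46893895 0.01084006 0.91106331]
```

View pics/side0.png

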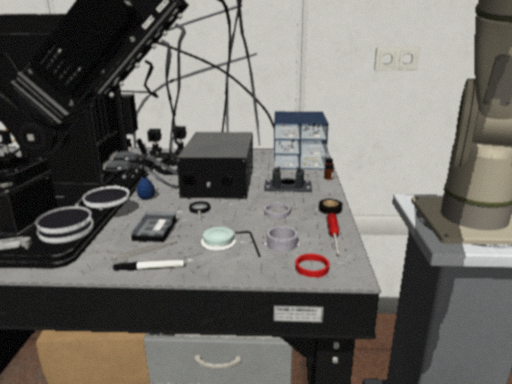

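View pics/top0.png

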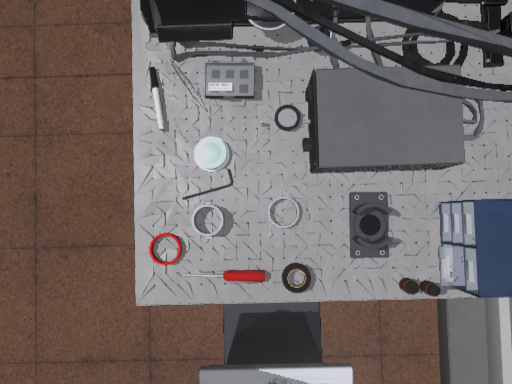

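The side view shows the spacer at about (277,211), retainer (282,238), lens (218,237) and cell (288,180). In the top view they are at (284,212), (208,221), (211,154) and (369,225). The red ring and black rings are decoys. Next I'll zoom in.

Run:
```python
import cv2,numpy as np
a=cv2.imread("pics/top0.png"); b=cv2.imread("pics/side0.png")
A=cv2.resize(a[130:265,185:395],None,fx=3.8,fy=3.8,interpolation=cv2.INTER_CUBIC)
cv2.imwrite("pics/topc.png",A)
B=cv2.resize(b[160:260,190:350],None,fx=5,fy=5,interpolation=cv2.INTER_CUBIC)
cv2.imwrite("pics/sidec.png",B)
```

```text
(no output)
```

View pics/topc.png

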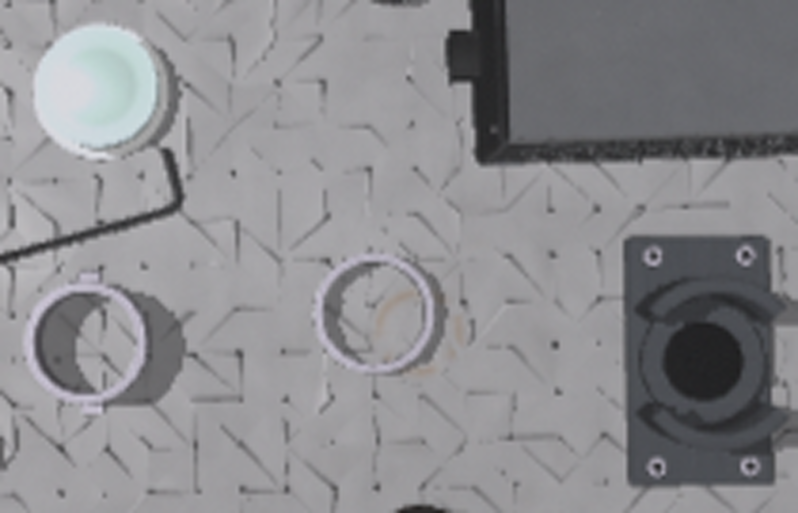

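View pics/sidec.png

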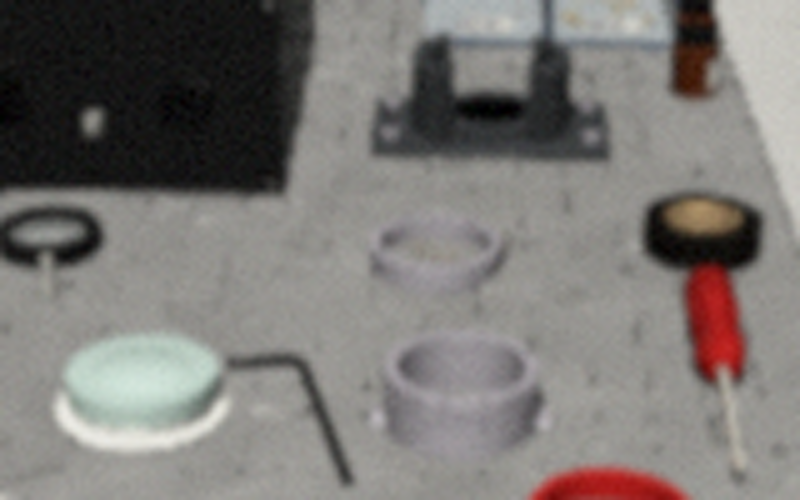

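The top crop shows the four cell screws at about (653,256), (746,255), (657,467) and (751,467). The retainer lugs are at (90,275) and (93,408), and the spacer is centred near (377,314). In the side crop, the spacer top ellipse is around (437,240), the lens at (140,380), and the retainer at (462,380) with its lugs left and right.

```bash
cat > h.py <<'E'
import cv2,numpy as np
from workcell import manip,vision
def cam(n):
    c=vision.camera(n); c["R"]=np.array(c["R"]);c["t"]=np.array(c["t"]);return c
def ray(c,u,v):
    d=c["R"].T@np.array([(u-c["cx"])/c["fx"],(v-c["cy"])/c["fy"],1]); return -c["R"].T@c["t"],d
def onplane(c,u,v,z):
    p,d=ray(c,u,v); return p+d*(z-p[2])/d[2]
def tri(c1,a,c2,b):
    p,d=ray(c1,*a);q,e=ray(c2,*b); s=np.linalg.lstsq(np.c_[d,-e],q-p,rcond=None)[0]
    x,y=p+d*s[0],q+e*s[1]; return (x+y)/2,np.linalg.norm(x-y)
def proj(c,X):
    q=c["R"]@X+c["t"]; return np.array([c["fx"]*q[0]/q[2]+c["cx"],c["fy"]*q[1]/q[2]+c["cy"]])
def blob(mask,roi,close=0):
    x0,y0,x1,y1=roi; m=np.zeros(mask.shape,np.uint8); m[y0:y1,x0:x1]=mask[y0:y1,x0:x1]
    if close: m=cv2.morphologyEx(m,cv2.MORPH_CLOSE,np.ones((close,close)))
    return max(cv2.findContours(m,cv2.RETR_EXTERNAL,cv2.CHAIN_APPROX_NONE)[0],key=cv2.contourArea)
def chroma(c):
    p=cv2.GaussianBlur(c["pixels"],(3,3),0).astype(int); return p[...,2]-p[...,1],p[...,1]-p[...,0],p.sum(2)/3
E
python3 - <<'E'
from h import *
T,S=cam("top"),cam("side")
for n,c,pts in(("top",T,dict(tab=(245,190),sp=(284,197),ret=(193,221),lens=(211,154),rest=(213,169))),("side",S,dict(tab=(250,220),sp=(277,215),ret=(282,245),lens=(218,237),rest=(218,248)))):
    for k,(u,v) in pts.items(): print(n,k,c["pixels"][v-1:v+2,u-1:u+2].reshape(-1,3).mean(0).round())
out=[]
for n,c,rois in(("top",T,dict(sp=(262,190,308,235),ret=(188,198,228,243),lens=(188,130,235,175))),("side",S,dict(sp=(262,200,293,220),ret=(262,223,303,252),lens=(196,222,240,252)))):
    bg,gr,I=chroma(c)
    for k,r in rois.items():
        m=((gr>8) if k=="lens" else ((bg>5)&(gr<6))).astype(np.uint8)
        q=blob(m,r,3); x,y,w,h=cv2.boundingRect(q); print(n,k,(x,y,w,h),cv2.contourArea(q),cv2.minEnclosingCircle(q),cv2.fitEllipse(q))
f=lambda u,o:(u+.5)/3.8-.5+o
P=np.array([onplane(T,f(u,185),f(v,130),.008) for u,v in((653,256),(746,255),(657,467),(751,467))])
print(P.round(4),P.mean(0)); d=P[0]+P[1]-P[2]-P[3]; e=P[0]+P[2]-P[1]-P[3]; print("yawx",np.degrees(np.arctan2(d[1],d[0])),"yawy",np.degrees(np.arctan2(e[1],e[0])))
E
```

```text
top tab [165. 164. 167.]
top sp [168. 165. 175.]
top ret [160. 156. 168.]
top lens [202. 217. 220.]
top rest [165. 169. 172.]
side tab [152. 150. 146.]
side sp [154. 150. 155.]
side ret [148. 144. 148.]
side lens [207. 226. 216.]
side rest [222. 221. 214.]
top sp (267, 196, 33, 33) 799.0 ((282.9599914550781, 211.86000061035156), 16.409284591674805) ((282.95318603515625, 211.84754943847656), (31.81988525390625, 32.044193267822266), 176.1188507080078)
top ret (191, 201, 33, 39) 876.0 ((208.5, 219.94737243652344), 19.111690521240234) ((207.13958740234375, 219.74224853515625), (32.0759162902832, 35.384700775146484), 1.778708577156067)
top lens (198, 137, 29, 32) 521.5 ((210.9939727783203, 152.41566467285156), 15.616878509521484) ((212.71876525878906, 152.04502868652344), (26.243406295776367, 31.19823455810547), 169.03749084472656)Traceback (most recent call last):
  File "<stdin>", line 10, in <module>
  File "h.py", line 17, in blob
    return max(cv2.findContours(m,cv2.RETR_EXTERNAL,cv2.CHAIN_APPROX_NONE)[0],key=cv2.contourArea)
ValueError: max() iterable argument is empty
```

Run:
```python
from h import *
T,S=cam("top"),cam("side")
bgT,grT,IT=chroma(T); bgS,grS,IS=chroma(S)
def show(m,r): 
    x0,y0,x1,y1=r
    for y in range(y0,y1): print(''.join('#' if v else '.' for v in m[y,x0:x1]))
mT={"sp":bgT>6,"ret":bgT>6,"lens":(IT>188)&(grT>4)|(IT>235)}
mS={"sp":bgS>0,"ret":bgS>0,"lens":(grS>8)}
RT=dict(sp=(262,190,308,235),ret=(186,196,230,245),lens=(188,130,235,175)); RS=dict(sp=(262,198,293,222),ret=(258,220,306,254),lens=(196,222,240,252))
for k in RT:
    a=blob(mT[k].astype(np.uint8),RT[k],3); x,y,w,h=cv2.boundingRect(a)
    b=blob(mS[k].astype(np.uint8),RS[k],5); X,Y,W,H=cv2.boundingRect(b)
    print(k,(x,y,w,h),cv2.minEnclosingCircle(a),"side",(X,Y,W,H))
    ct=((x+(w-1)/2),(y+(h-1)/2))
    # height: top-face centre on the top-view ray; far top edge is side row Y
    best=[]
    for z in np.arange(0,.06,.0005):
        p=onplane(T,*ct,z); rows=[proj(S,p+.033*np.array([np.cos(t),np.sin(t),0]))[1] for t in np.linspace(0,6.28,90)]
        best.append((abs(min(rows)-(Y-.0)),z))
    z=min(best)[1]; p=onplane(T,*ct,z); print("  top z",z,"centre",p.round(4),"side col centre",X+(W-1)/2,"pred",proj(S,p)[0])
show(mS["sp"],RS["sp"]);show(mT["lens"],RT["lens"]);show(mT["ret"],RT["ret"])
f=lambda u,o:(u+.5)/3.8-.5+o
P=np.array([onplane(T,f(u,185),f(v,130),.008) for u,v in((653,256),(746,255),(657,467),(751,467))])
print(P.round(4),P.mean(0)); d=P[0]+P[1]-P[2]-P[3]; e=P[0]+P[2]-P[1]-P[3]; print("yawx",np.degrees(np.arctan2(d[1],d[0])),"yawy",np.degrees(np.arctan2(e[1],e[0])))
```

```text
sp (267, 196, 33, 33) ((283.1206970214844, 211.8103485107422), 16.338607788085938) side (264, 203, 26, 16)
  top z 0.0135 centre [ 0.4704 -0.0247  0.0135] side col centre 276.5 pred 277.00266288473813
ret (191, 201, 33, 38) ((208.5, 219.5), 18.66825294494629) side (264, 226, 36, 26)
  top z 0.028 centre [0.4593 0.1313 0.028 ] side col centre 281.5 pred 281.95174259279105
lens (195, 137, 31, 32) ((210.68484497070312, 152.39833068847656), 16.28995704650879) side (203, 227, 31, 18)
  top z 0.019 centre [0.598  0.1233 0.019 ] side col centre 218.0 pred 218.1325753840996
...............................
...............................
...............................
...............................
...............................
..........###########..........
.....###################.......
....######################.....
...########################....
..########......###########....
..######...............#####...
..#####.................####...
..#####.................####...
...#####...............#####...
...########..........#######...
...########################....
...############
[... 4100 characters left out ...]
..........
.............#################..............
...............#############................
...................########.................
....................#######.................
....................######..................
............................................
............................................
............................................
............................................
............................................
............................................
[[ 0.4975 -0.1784  0.008 ]
 [ 0.4967 -0.229   0.008 ]
 [ 0.3827 -0.1763  0.008 ]
 [ 0.3814 -0.2272  0.008 ]] [ 0.43955798 -0.20271808  0.008     ]
yawx -0.9663237430303258 yawy 88.80989745796268
```

```bash
cat > go.py <<'E'
# go.py x y z yaw_deg(of tool y): remaining move in tool axes/units from present pose
import sys,numpy as np
from workcell import manip
from scipy.spatial.transform import Rotation as Ro
o=manip.get_obs(); q=Ro.from_quat(o["ee_rot"]); p=o["position"]; Y=q.as_matrix()[:,1]
x,y,z,a=map(float,sys.argv[1:]); a=np.radians(a)
G=Ro.from_matrix(np.array([[-np.sin(a),np.cos(a),0],[np.cos(a),np.sin(a),0],[0,0,-1]]))
G=Ro.from_matrix(np.c_[[-np.sin(a),np.cos(a),0],[np.cos(a),np.sin(a),0],[0,0,-1]])
d=np.array([x,y,z])-p
print("t",round(o["clock"],2),"p",p.round(4),"yaw",np.degrees(np.arctan2(Y[1],Y[0])).round(2),"F",o["ft_force"].round(2),"grip",round(o["grip_width"],3),o["grasp_force"],"j",o["joint_pos"].round(2))
print("shift now-axes",(q.inv().apply(d)/.75).round(4),"shift goal-axes",(G.inv().apply(d)/.75).round(4),"turn",((q.inv()*G).as_rotvec()/(np.pi/4)).round(4))
E
python3 - <<'E'
from h import *
S=cam("side"); print(proj(S,np.array([.4396,-.1637,.004])))
E
python3 go.py .4704 -.0247 .1 -91
```

```text
[288.14081383 190.79846986]
t 0.35 p [0.2259 0.5827 0.2312] yaw 68.82 F [-0.81 -0.02 -0.1 ] grip 0.997 0.0 j [-1.22  0.33 -0.06  1.46  0.02  1.35 -0.09]
shift now-axes [-0.5967 -0.6373  0.175 ] shift goal-axes [0.3401 0.8041 0.1749] turn [-0.0000e+00  4.0000e-04  3.5515e+00]
```

>>> {"op": "move_arm", "data": {
  "motion": [
    [[-0.043, -0.046, 0], [0, 0, 0], 1],
    [[-0.043, -0.046, 0], [0, 0, 0], 1],
    [[-0.043, -0.046, 0], [0, 0, 0], 1],
    [[-0.043, -0.046, 0], [0, 0, 0], 1],
    [[-0.043, -0.046, 0], [0, 0, 0], 1],
    [[-0.043, -0.046, 0], [0, 0, 0], 1],
    [[-0.043, -0.046, 0], [0, 0, 0], 1],
    [[-0.043, -0.046, 0], [0, 0, 0], 1],
    [[-0.043, -0.046, 0], [0, 0, 0], 1],
    [[-0.043, -0.046, 0], [0, 0, 0], 1],
    [[-0.043, -0.046, 0], [0, 0, 0], 1],
    [[-0.043, -0.046, 0], [0, 0, 0], 1]
  ],
  "newtons": 30
}}

```text
clock: 1.55
position: [0.4374, 0.055, 0.2316]
ee_rot: [0.184, 0.983, 0.0, 0.0]
ft_force: [1.5, 0.4, 0.3]
grip_width: 1.002
grasp_force: 0.0
```

>>> {"op": "move_arm", "data": {
  "motion": [
    [[0, 0, 0], [0, 0, 0.185], 1],
    [[0, 0, 0], [0, 0, 0.185], 1],
    [[0, 0, 0], [0, 0, 0.185], 1],
    [[0, 0, 0], [0, 0, 0.185], 1],
    [[0, 0, 0], [0, 0, 0.185], 1],
    [[0, 0, 0], [0, 0, 0.185], 1],
    [[0, 0, 0], [0, 0, 0.185], 1],
    [[0, 0, 0], [0, 0, 0.185], 1],
    [[0, 0, 0], [0, 0, 0.185], 1],
    [[0, 0, 0], [0, 0, 0.185], 1],
    [[0, 0, 0], [0, 0, 0.185], 1],
    [[0, 0, 0], [0, 0, 0.185], 1]
  ]
}}

```text
clock: 2.75
position: [0.4371, 0.0569, 0.2314]
ee_rot: [0.872, 0.489, 0.0, -0.0]
ft_force: [-0.1, 0.1, -0.3]
grip_width: 1.0
grasp_force: 0.0
```

>>> {"op": "move_arm", "data": {
  "motion": [
    [[0, 0, 0], [0, 0, 0.185], 1],
    [[0, 0, 0], [0, 0, 0.185], 1],
    [[0, 0, 0], [0, 0, 0.185], 1],
    [[0, 0, 0], [0, 0, 0.185], 1],
    [[0, 0, 0], [0, 0, 0.185], 1],
    [[0, 0, 0], [0, 0, 0.185], 1],
    [[0, 0, 0], [0, 0, 0.185], 1],
    [[0, 0, 0], [0, 0, 0.0365], 1]
  ]
}}

```text
clock: 3.55
position: [0.4371, 0.0569, 0.2314]
ee_rot: [1.0, -0.01, 0.0, -0.0]
ft_force: [0.6, 0.1, -0.9]
grip_width: 1.002
grasp_force: 0.0
```

```bash
python3 go.py .4704 -.0247 .05 -91
```

```text
t 3.55 p [0.4371 0.0569 0.2314] yaw -91.2 F [ 0.56  0.09 -0.93] grip 1.002 0.0 j [-0.53 -0.1   0.28  1.93  0.03  1.3  -1.85]
shift now-axes [0.0466 0.1079 0.2418] shift goal-axes [0.0463 0.108  0.2418] turn [-0.0003 -0.0002 -0.0044]
```

>>> {"op": "move_arm", "data": {
  "motion": [
    [[0.0155, 0.036, 0.02], [0, 0, -0.0044], 1],
    [[0.0155, 0.036, 0.02], [0, 0, 0], 1],
    [[0.0155, 0.036, 0.03], [0, 0, 0], 1],
    [[0, 0, 0.05], [0, 0, 0], 1],
    [[0, 0, 0.05], [0, 0, 0], 1],
    [[0, 0, 0.05], [0, 0, 0], 1],
    [[0, 0, 0.045], [0, 0, 0], 1],
    [[0, 0, 0], [0, 0, 0], 1]
  ]
}}

```text
clock: 4.35
position: [0.4677, -0.0249, 0.0292]
ee_rot: [1.0, -0.006, -0.003, 0.001]
ft_force: [-1.3, -0.0, -0.9]
grip_width: 0.998
grasp_force: 0.0
```

```bash
python3 go.py .4704 -.0247 .005 -91
python3 - <<'E'
from h import *
c=cam("side"); p=cv2.cvtColor(c["pixels"],cv2.COLOR_RGB2BGR)
cv2.imwrite("pics/s1.png",cv2.resize(p[150:260,200:360],None,fx=5,fy=5,interpolation=cv2.INTER_CUBIC))
o=manip.get_obs()["position"]
for dz in(0,.01,.02): print(dz,[proj(c,o+[0,s*.045,dz]).round(1) for s in(-1,1)])
E
```

```text
t 4.35 p [ 0.4677 -0.0249  0.0292] yaw -90.64 F [-1.31 -0.03 -0.94] grip 0.998 0.0 j [-0.41  0.23  0.4   2.08 -0.12  0.85 -1.52]
shift now-axes [ 0.0038 -0.0003  0.0322] shift goal-axes [ 0.0036 -0.0003  0.0322] turn [0.0019 0.0088 0.008 ]
0 [array([277.6, 194.7]), array([277.4, 209.5])]
0.01 [array([277.6, 191.1]), array([277.5, 205.7])]
0.02 [array([277.7, 187.6]), array([277.5, 201.8])]
```

View pics/s1.png

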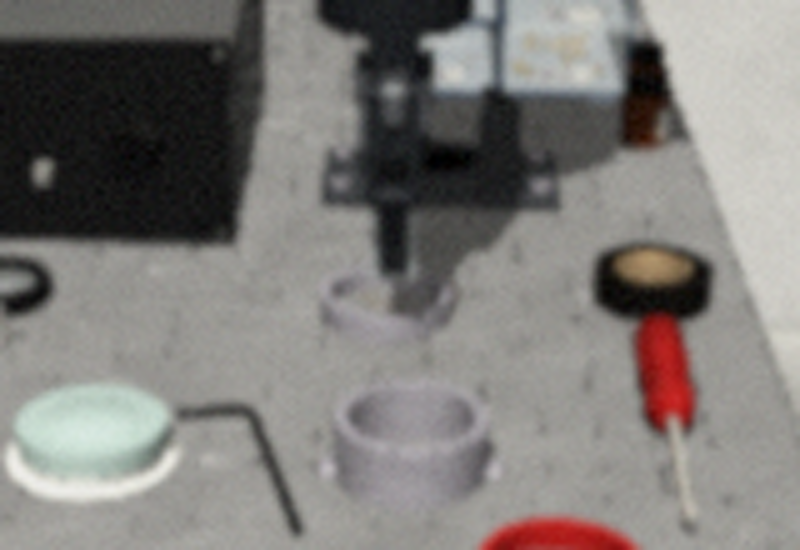

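The near finger tip is at crop (392,275), about 13 mm above the TCP when fully open. With the gripper at 66 mm I expect about 6.5 mm. The fingers straddle the spacer.

>>> {"op": "move_arm", "data": {
  "motion": [
    [[0.0037, 0, 0.015], [0.002, 0.0088, 0.008], 1],
    [[0, 0, 0.015], [0, 0, 0], 1],
    [[0, 0, 0.012], [0, 0, 0], 1],
    [[0, 0, 0], [0, 0, 0], 1],
    [[0, 0, 0], [0, 0, 0], 1]
  ]
}}

```text
clock: 4.9
position: [0.4738, -0.0246, 0.0014]
ee_rot: [1.0, -0.01, 0.004, -0.001]
ft_force: [0.5, 0.5, 0.6]
grip_width: 1.003
grasp_force: 0.0
```

```bash
python3 go.py .4704 -.0247 -.004 -91
```

```text
t 4.9 p [ 0.4738 -0.0246  0.0014] yaw -91.15 F [0.5  0.51 0.59] grip 1.003 0.0 j [-0.39  0.29  0.39  2.09 -0.15  0.78 -1.5 ]
shift now-axes [-0.0046  0.0002  0.0072] shift goal-axes [-0.0045  0.0002  0.0072] turn [-0.0022 -0.0089 -0.0033]
```

>>> {"op": "move_arm", "data": {
  "motion": [
    [[-0.0046, 0, 0.0072], [-0.002, -0.0089, 0], 1],
    [[0, 0, 0], [0, 0, 0], 1],
    [[0, 0, 0], [0, 0, 0], 1],
    [[0, 0, 0], [0, 0, 0], 1]
  ]
}}

```text
clock: 5.3
position: [0.4704, -0.0245, -0.0042]
ee_rot: [1.0, -0.01, 0.0, -0.0]
ft_force: [0.0, -0.6, 0.3]
grip_width: 0.996
grasp_force: 0.0
```

```bash
python3 go.py .4704 -.0247 -.004 -91
```

```text
t 5.3 p [ 0.4704 -0.0245 -0.0042] yaw -91.17 F [ 0.01 -0.63  0.32] grip 0.996 0.0 j [-0.39  0.3   0.38  2.1  -0.16  0.77 -1.5 ]
shift now-axes [ 0.      0.0002 -0.0003] shift goal-axes [ 0.      0.0002 -0.0003] turn [-0.0002 -0.0002 -0.0037]
```

Accurate. Next: close, wait, then lift.

>>> {"op": "move_arm", "data": {
  "motion": [
    [[0, 0, 0], [0, 0, 0], 0.4],
    [[0, 0, 0], [0, 0, 0], 0.4],
    [[0, 0, 0], [0, 0, 0], 0.4],
    [[0, 0, 0], [0, 0, 0], 0.4],
    [[0, 0, 0], [0, 0, 0], 0.4],
    [[0, 0, 0], [0, 0, 0], 0.4]
  ],
  "newtons": 30
}}

```text
clock: 5.9
position: [0.4704, -0.0245, -0.0039]
ee_rot: [1.0, -0.01, 0.0, -0.0]
ft_force: [-2.6, 0.6, 6.5]
grip_width: 0.758
grasp_force: 31.8
```

>>> {"op": "move_arm", "data": {
  "motion": [
    [[0, 0, -0.03], [0, 0, 0], 0.4],
    [[0, 0, -0.06], [0, 0, 0], 0.4],
    [[0, 0, -0.03], [0, 0, 0], 0.4],
    [[0, 0, 0], [0, 0, 0], 0.4],
    [[0, 0, 0], [0, 0, 0], 0.4]
  ]
}}

```text
clock: 6.4
position: [0.4702, -0.0244, 0.0855]
ee_rot: [1.0, -0.01, 0.0, -0.0]
ft_force: [-0.8, -0.1, -1.1]
grip_width: 0.758
grasp_force: 34.9
```

```bash
python3 go.py .4396 -.2027 .08 -91.1
```

```text
t 6.4 p [ 0.4702 -0.0244  0.0855] yaw -91.16 F [-0.8  -0.06 -1.09] grip 0.758 34.90520446328446 j [-0.43  0.14  0.42  2.04 -0.07  0.97 -1.57]
shift now-axes [-0.036   0.2385  0.0071] shift goal-axes [-0.0362  0.2385  0.0073] turn [-0.0007 -0.0005 -0.0012]
```

>>> {"op": "move_arm", "data": {
  "motion": [
    [[-0.006, 0.0397, 0], [0, 0, 0], 0.4],
    [[-0.006, 0.0397, 0], [0, 0, 0], 0.4],
    [[-0.006, 0.0397, 0], [0, 0, 0], 0.4],
    [[-0.006, 0.0398, 0], [0, 0, 0], 0.4],
    [[-0.006, 0.0398, 0], [0, 0, 0], 0.4],
    [[-0.006, 0.0398, 0], [0, 0, 0], 0.4],
    [[0, 0, 0], [0, 0, 0], 0.4],
    [[0, 0, 0], [0, 0, 0], 0.4],
    [[0, 0, 0], [0, 0, 0], 0.4]
  ]
}}

```text
clock: 7.3
position: [0.4393, -0.2017, 0.0847]
ee_rot: [1.0, -0.01, -0.001, -0.0]
ft_force: [-0.0, -0.1, -1.5]
grip_width: 0.757
grasp_force: 34.9
```

```bash
python3 go.py .4396 -.2027 .012 -91.1
python3 - <<'E'
from h import *
for n,r in(("side",(230,125,350,215)),("top",(330,170,410,280))):
    c=cam(n); p=cv2.cvtColor(c["pixels"],cv2.COLOR_RGB2BGR)
    x0,y0,x1,y1=r; cv2.imwrite(f"pics/{n}2.png",cv2.resize(p[y0:y1,x0:x1],None,fx=5,fy=5,interpolation=cv2.INTER_CUBIC))
E
```

```text
t 7.3 p [ 0.4393 -0.2017  0.0847] yaw -91.1 F [-0.02 -0.08 -1.54] grip 0.757 34.90717122098431 j [-0.18  0.18  0.57  2.02 -0.11  0.98 -1.15]
shift now-axes [0.0006 0.0013 0.0969] shift goal-axes [0.0004 0.0013 0.0969] turn [-0.0007  0.0022 -0.0001]
```

View pics/side2.png

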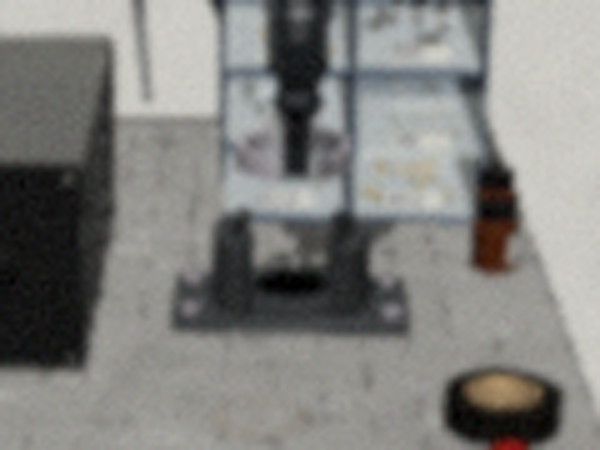

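The spacer hangs centred over the cell: ring at about x=293 in the crop, cell centre about 291. Descend.

>>> {"op": "move_arm", "data": {
  "motion": [
    [[0.0006, 0.0013, 0.02], [0, 0, 0], 0.4],
    [[0, 0, 0.02], [0, 0, 0], 0.4],
    [[0, 0, 0.015], [0, 0, 0], 0.4],
    [[0, 0, 0.015], [0, 0, 0], 0.4],
    [[0, 0, 0.012], [0, 0, 0], 0.4],
    [[0, 0, 0.009], [0, 0, 0], 0.4],
    [[0, 0, 0], [0, 0, 0], 0.4],
    [[0, 0, 0], [0, 0, 0], 0.4]
  ]
}}

```text
clock: 8.2
position: [0.4401, -0.2039, 0.0175]
ee_rot: [1.0, -0.01, -0.0, -0.0]
ft_force: [-0.7, -0.1, -1.4]
grip_width: 0.76
grasp_force: 34.9
```

>>> {"op": "move_arm", "data": {
  "motion": [
    [[0, 0, 0.002], [0, 0, 0], 0.4],
    [[0, 0, 0.002], [0, 0, 0], 0.4],
    [[0, 0, 0], [0, 0, 0], 0.4],
    [[0, 0, 0], [0, 0, 0], 0.4]
  ]
}}

```text
clock: 8.6
position: [0.4401, -0.2038, 0.0144]
ee_rot: [1.0, -0.01, 0.0, -0.0]
ft_force: [0.0, -0.0, -0.4]
grip_width: 0.758
grasp_force: 34.9
```

>>> {"op": "move_arm", "data": {
  "motion": [
    [[0, -0.001, 0.0013], [0, 0, 0], 0.4],
    [[0, 0, 0.001], [0, 0, 0], 0.4],
    [[0, 0, 0], [0, 0, 0], 0.4],
    [[0, 0, 0], [0, 0, 0], 0.4]
  ]
}}

```text
clock: 9.0
position: [0.44, -0.2031, 0.0126]
ee_rot: [1.0, -0.01, -0.0, -0.0]
ft_force: [-1.4, 0.6, -1.1]
grip_width: 0.759
grasp_force: 34.9
```

>>> {"op": "move_arm", "data": {
  "motion": [
    [[0, 0, 0.001], [0, 0, 0], 0.4],
    [[0, 0, 0], [0, 0, 0], 0.4],
    [[0, 0, 0], [0, 0, 0], 0.4]
  ]
}}

```text
clock: 9.3
position: [0.4401, -0.2031, 0.0121]
ee_rot: [1.0, -0.01, 0.0, -0.0]
ft_force: [-2.6, 1.0, 5.1]
grip_width: 0.756
grasp_force: 35.5
```

>>> {"op": "move_arm", "data": {
  "motion": [
    [[0, 0, 0.0003], [0, 0, 0], 0.4],
    [[0, 0, 0], [0, 0, 0], 0.4],
    [[0, 0, 0], [0, 0, 0], 0.4]
  ]
}}

```text
clock: 9.6
position: [0.4402, -0.2031, 0.0121]
ee_rot: [1.0, -0.01, 0.0, -0.0]
ft_force: [-3.6, 1.6, 9.6]
grip_width: 0.758
grasp_force: 35.9
```

>>> {"op": "move_arm", "data": {
  "motion": [
    [[0, 0, 0], [0, 0, 0], 1],
    [[0, 0, 0], [0, 0, 0], 1],
    [[0, 0, 0], [0, 0, 0], 1],
    [[0, 0, 0], [0, 0, 0], 1],
    [[0, 0, -0.04], [0, 0, 0], 1],
    [[0, 0, -0.06], [0, 0, 0], 1],
    [[0, 0, -0.04], [0, 0, 0], 1],
    [[0, 0, 0], [0, 0, 0], 1]
  ]
}}

```text
clock: 10.4
position: [0.4424, -0.2039, 0.1205]
ee_rot: [1.0, -0.01, 0.003, 0.0]
ft_force: [-0.1, -0.1, -0.9]
grip_width: 0.999
grasp_force: 0.0
```

```bash
python3 go.py .598 .1233 .1 -91.1
python3 - <<'E'
from h import *
c=cam("top"); p=cv2.cvtColor(c["pixels"],cv2.COLOR_RGB2BGR); cv2.imwrite("pics/t3.png",p)
E
```

```text
t 10.4 p [ 0.4424 -0.2039  0.1205] yaw -91.18 F [-0.13 -0.13 -0.91] grip 0.999 0.0 j [-0.2   0.12  0.58  1.98 -0.08  1.05 -1.18]
shift now-axes [ 0.1983 -0.4405  0.0284] shift goal-axes [ 0.1991 -0.4402  0.0273] turn [ 0.0008 -0.0086 -0.0018]
```

>>> {"op": "move_arm", "data": {
  "motion": [
    [[0, -0.05, 0], [0, 0, 0], 1],
    [[0, -0.06, 0], [0, 0, 0], 1],
    [[0, -0.06, 0], [0, 0, 0], 1],
    [[0, -0.06, 0], [0, 0, 0], 1],
    [[0.04, -0.05, 0], [0, 0, 0], 1],
    [[0.04, -0.05, 0], [0, 0, 0], 1],
    [[0.04, -0.05, 0], [0, 0, 0], 1],
    [[0.04, -0.04, 0], [0, 0, 0], 1],
    [[0.04, -0.02, 0], [0, 0, 0], 1],
    [[0, 0, 0], [0, 0, 0], 1],
    [[0, 0, 0], [0, 0, 0], 1],
    [[0, 0, 0], [0, 0, 0], 1]
  ]
}}

```text
clock: 11.65
position: [0.5958, 0.1228, 0.1157]
ee_rot: [1.0, -0.011, -0.001, 0.0]
ft_force: [0.3, -0.4, 0.8]
grip_width: 1.002
grasp_force: 0.0
```

```bash
python3 go.py .598 .1233 .005 -91.1
```

```text
t 11.65 p [0.5958 0.1228 0.1157] yaw -91.23 F [ 0.27 -0.42  0.81] grip 1.002 0.0 j [-0.54  0.39  0.32  1.66 -0.14  1.11 -1.77]
shift now-axes [ 0.0032 -0.0008  0.1475] shift goal-axes [ 0.0029 -0.0007  0.1476] turn [ 0.0009  0.0024 -0.0028]
```

View pics/t3.png

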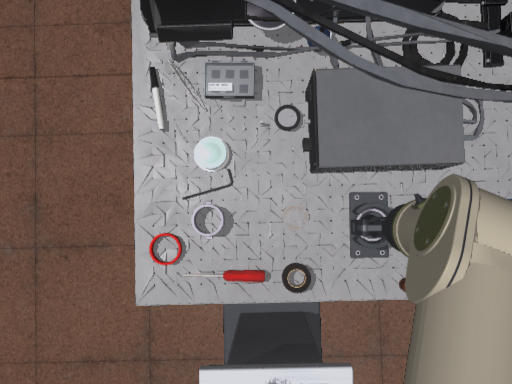

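The top view shows the spacer lying in the cell at about (370,226), under the wrist; the other parts are untouched. Now the lens.

>>> {"op": "move_arm", "data": {
  "motion": [
    [[0.003, -0.0008, 0.04], [0, 0, 0], 1],
    [[0, 0, 0.04], [0, 0, 0], 1],
    [[0, 0, 0.03], [0, 0, 0], 1],
    [[0, 0, 0.022], [0, 0, 0], 1],
    [[0, 0, 0.018], [0, 0, 0], 1],
    [[0, 0, 0], [0, 0, 0], 1],
    [[0, 0, 0], [0, 0, 0], 1],
    [[0, 0, 0], [0, 0, 0], 1],
    [[0, 0, 0], [0, 0, 0], 1]
  ]
}}

```text
clock: 12.55
position: [0.5997, 0.1245, 0.0052]
ee_rot: [1.0, -0.01, 0.001, -0.0]
ft_force: [-0.1, -0.3, -0.2]
grip_width: 1.002
grasp_force: 0.0
```

```bash
python3 go.py .598 .1233 .003 -91.1
```

```text
t 12.55 p [0.5997 0.1245 0.0052] yaw -91.17 F [-0.06 -0.26 -0.15] grip 1.002 0.0 j [-0.51  0.53  0.29  1.72 -0.19  0.91 -1.73]
shift now-axes [-0.0022  0.0017  0.0029] shift goal-axes [-0.0022  0.0017  0.0029] turn [-0.0009 -0.0019 -0.0015]
```

>>> {"op": "move_arm", "data": {
  "motion": [
    [[-0.0022, 0.0017, 0.0029], [0, -0.0018, 0], 1],
    [[0, 0, 0], [0, 0, 0], 1],
    [[0, 0, 0], [0, 0, 0], 1]
  ]
}}

```text
clock: 12.85
position: [0.5973, 0.1231, 0.002]
ee_rot: [1.0, -0.01, -0.001, -0.0]
ft_force: [-0.2, 0.9, -0.1]
grip_width: 1.001
grasp_force: 0.0
```

>>> {"op": "move_arm", "data": {
  "motion": [
    [[0, 0, 0], [0, 0, 0], 0.4],
    [[0, 0, 0], [0, 0, 0], 0.4],
    [[0, 0, 0], [0, 0, 0], 0.4],
    [[0, 0, 0], [0, 0, 0], 0.4],
    [[0, 0, 0], [0, 0, 0], 0.4],
    [[0, 0, 0], [0, 0, 0], 0.4]
  ],
  "newtons": 30
}}

```text
clock: 13.45
position: [0.5974, 0.1231, 0.0024]
ee_rot: [1.0, -0.01, -0.001, -0.0]
ft_force: [-1.7, -0.3, 6.4]
grip_width: 0.755
grasp_force: 32.5
```

```bash
python3 go.py .598 .1233 .003 -91.1
```

```text
t 13.45 p [0.5974 0.1231 0.0024] yaw -91.17 F [-1.65 -0.34  6.44] grip 0.755 32.50533878803253 j [-0.51  0.53  0.29  1.73 -0.19  0.91 -1.73]
shift now-axes [ 0.0007 -0.0002 -0.0008] shift goal-axes [ 0.0007 -0.0002 -0.0008] turn [-0.0003  0.0017 -0.0015]
```

>>> {"op": "move_arm", "data": {
  "motion": [
    [[0, 0, -0.01], [0, 0, 0], 0.4],
    [[0, 0, -0.03], [0, 0, 0], 0.4],
    [[0, 0, -0.05], [0, 0, 0], 0.4],
    [[0, 0, -0.04], [0, 0, 0], 0.4],
    [[0, 0, -0.02], [0, 0, 0], 0.4],
    [[0, 0, 0], [0, 0, 0], 0.4],
    [[0, 0, 0], [0, 0, 0], 0.4]
  ]
}}

```text
clock: 14.15
position: [0.5969, 0.1231, 0.1133]
ee_rot: [1.0, -0.01, -0.001, 0.0]
ft_force: [-0.8, 0.1, -1.0]
grip_width: 0.752
grasp_force: 33.7
```

```bash
python3 go.py .44 -.203 .1 -91.1
```

```text
t 14.15 p [0.5969 0.1231 0.1133] yaw -91.16 F [-0.75  0.09 -1.02] grip 0.752 33.70046138763428 j [-0.54  0.4   0.32  1.66 -0.14  1.11 -1.77]
shift now-axes [-0.2002  0.4389  0.0184] shift goal-axes [-0.2008  0.4387  0.0177] turn [ 0.0003  0.0036 -0.0013]
```

>>> {"op": "move_arm", "data": {
  "motion": [
    [[-0.02, 0.02, 0], [0, 0.0018, 0], 0.4],
    [[-0.04, 0.04, 0], [0, 0, 0], 0.4],
    [[-0.04, 0.045, 0], [0, 0, 0], 0.4],
    [[-0.04, 0.045, 0], [0, 0, 0], 0.4],
    [[-0.04, 0.045, 0], [0, 0, 0], 0.4],
    [[-0.02, 0.05, 0], [0, 0, 0], 0.4],
    [[0, 0.055, 0], [0, 0, 0], 0.4],
    [[0, 0.055, 0], [0, 0, 0], 0.4],
    [[0, 0.045, 0], [0, 0, 0], 0.4],
    [[0, 0.025, 0], [0, 0, 0], 0.4],
    [[0, 0.013, 0], [0, 0, 0], 0.4],
    [[0, 0, 0], [0, 0, 0], 0.4]
  ]
}}

```text
clock: 15.35
position: [0.44, -0.2028, 0.1134]
ee_rot: [1.0, -0.011, -0.001, 0.0]
ft_force: [0.4, 0.4, -2.1]
grip_width: 0.75
grasp_force: 33.7
```

>>> {"op": "move_arm", "data": {
  "motion": [
    [[0, 0, 0], [0, 0, 0], 0.4],
    [[0, 0, 0], [0, 0, 0], 0.4],
    [[0, 0, 0], [0, 0, 0], 0.4]
  ]
}}

```text
clock: 15.65
position: [0.4411, -0.2012, 0.1144]
ee_rot: [1.0, -0.009, -0.0, -0.0]
ft_force: [0.7, 0.2, -0.3]
grip_width: 0.756
grasp_force: 33.7
```

```bash
python3 go.py .44 -.203 .0244 -91.1
python3 - <<'E'
from h import *
c=cam("side"); p=cv2.cvtColor(c["pixels"],cv2.COLOR_RGB2BGR)
cv2.imwrite("pics/s4.png",cv2.resize(p[105:205,230:350],None,fx=5,fy=5,interpolation=cv2.INTER_CUBIC))
E
```

```text
t 15.65 p [ 0.4411 -0.2012  0.1144] yaw -91.07 F [ 0.66  0.17 -0.31] grip 0.756 33.67118060588837 j [-0.21  0.13  0.59  1.99 -0.08  1.04 -1.18]
shift now-axes [-0.0013  0.0025  0.12  ] shift goal-axes [-0.0014  0.0024  0.12  ] turn [-0.0006  0.0001  0.0006]
```

View pics/s4.png

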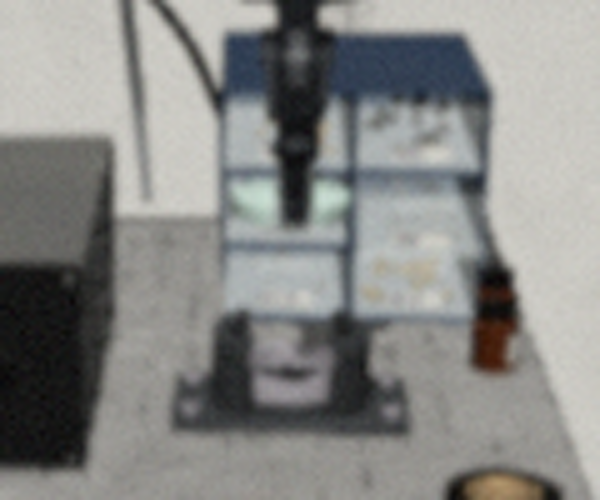

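The spacer sits flat in the cell at about (290,370). The lens is level, spanning x=230–352 and centred near 291, with the finger at 295. I'll measure its offset from the TCP along x.

Run:
```python
from h import *
c=cam("side"); bg,gr,I=chroma(c); o=manip.get_obs()["position"]; print(o.round(4))
a=blob((gr>9).astype(np.uint8),(268,135,308,153),7); x,y,w,h=cv2.boundingRect(a); print(x,y,w,h)
L=o+[0,0,.0056+.01]
for n,d in(("E+",.033),("E-",-.033)): print(n,proj(c,L+[d,0,0]))
uc=x+(w-1)/2; print("obs",uc,"pred",proj(c,L)[0],"off x mm",-(uc-proj(c,L)[0])*(c["R"][2]@L+c["t"][2])/c["fx"]*1e3)
P=proj(c,np.array([.4396,-.1637,.004])); print(P,"plate front edge centre obs ~287.7 (first), now",230+(291+.5)/5-.5)
```

```text
[ 0.441  -0.2016  0.1145]
276 139 30 12
E+ [276.46207232 143.82581819]
E- [300.13769531 143.97903094]
obs 290.5 pred 288.28440428673053 off x mm -6.1898990855493965
[288.14081383 190.79846986] plate front edge centre obs ~287.7 (first), now 287.8
```

>>> {"op": "move_arm", "data": {
  "motion": [
    [[-0.0027, 0.0019, 0.02], [0, 0, 0], 0.4],
    [[0, 0, 0.026], [0, 0, 0], 0.4],
    [[0, 0, 0.02], [0, 0, 0], 0.4],
    [[0, 0, 0], [0, 0, 0], 0.4],
    [[0, 0, 0], [0, 0, 0], 0.4],
    [[0, 0, 0], [0, 0, 0], 0.4],
    [[0, 0, 0], [0, 0, 0], 0.4]
  ]
}}

```text
clock: 16.45
position: [0.4393, -0.2037, 0.0658]
ee_rot: [1.0, -0.01, 0.001, -0.0]
ft_force: [0.3, 0.4, -0.8]
grip_width: 0.757
grasp_force: 33.7
```

```bash
python3 go.py .439 -.203 .0285 -91.1
```

```text
t 16.45 p [ 0.4393 -0.2037  0.0658] yaw -91.16 F [ 0.32  0.38 -0.82] grip 0.757 33.685795068740845 j [-0.19  0.21  0.58  2.04 -0.14  0.93 -1.12]
shift now-axes [-0.0005 -0.001   0.0497] shift goal-axes [-0.0005 -0.001   0.0497] turn [-0.     -0.0017 -0.0014]
```

>>> {"op": "move_arm", "data": {
  "motion": [
    [[-0.0005, -0.001, 0.008], [0, 0, 0], 0.4],
    [[0, 0, 0.012], [0, 0, 0], 0.4],
    [[0, 0, 0.012], [0, 0, 0], 0.4],
    [[0, 0, 0.01], [0, 0, 0], 0.4],
    [[0, 0, 0.007], [0, 0, 0], 0.4],
    [[0, 0, 0.0], [0, 0, 0], 0.4],
    [[0, 0, 0.0], [0, 0, 0], 0.4]
  ]
}}

```text
clock: 17.15
position: [0.4384, -0.203, 0.0282]
ee_rot: [1.0, -0.01, -0.0, 0.0]
ft_force: [0.7, -0.1, -1.4]
grip_width: 0.754
grasp_force: 33.7
```

>>> {"op": "move_arm", "data": {
  "motion": [
    [[0, 0, 0.002], [0, 0, 0], 0.4],
    [[0, 0, 0.001], [0, 0, 0], 0.4],
    [[0, 0, 0], [0, 0, 0], 0.4],
    [[0, 0, 0], [0, 0, 0], 0.4]
  ]
}}

```text
clock: 17.55
position: [0.4385, -0.2029, 0.0261]
ee_rot: [1.0, -0.01, 0.0, -0.0]
ft_force: [-0.0, 0.7, -0.1]
grip_width: 0.752
grasp_force: 33.7
```

>>> {"op": "move_arm", "data": {
  "motion": [
    [[0, 0, 0.001], [0, 0, 0], 0.4],
    [[0, 0, 0.001], [0, 0, 0], 0.4],
    [[0, 0, 0], [0, 0, 0], 0.4],
    [[0, 0, 0], [0, 0, 0], 0.4]
  ]
}}

```text
clock: 17.95
position: [0.4384, -0.2029, 0.0245]
ee_rot: [1.0, -0.01, -0.0, -0.0]
ft_force: [-0.2, -0.1, -1.4]
grip_width: 0.756
grasp_force: 33.7
```

>>> {"op": "move_arm", "data": {
  "motion": [
    [[0, 0, 0.0007], [0, 0, 0], 0.4],
    [[0, 0, 0], [0, 0, 0], 0.4],
    [[0, 0, 0], [0, 0, 0], 0.4]
  ]
}}

```text
clock: 18.25
position: [0.4385, -0.2029, 0.0244]
ee_rot: [1.0, -0.01, -0.0, -0.0]
ft_force: [-2.7, 0.6, 7.2]
grip_width: 0.754
grasp_force: 34.5
```

>>> {"op": "move_arm", "data": {
  "motion": [
    [[0, 0, 0], [0, 0, 0], 0.4],
    [[0, 0, 0], [0, 0, 0], 0.4]
  ]
}}

```text
clock: 18.45
position: [0.4385, -0.2029, 0.0244]
ee_rot: [1.0, -0.01, 0.0, -0.0]
ft_force: [-3.0, 1.6, 7.4]
grip_width: 0.755
grasp_force: 34.5
```

>>> {"op": "move_arm", "data": {
  "motion": [
    [[0, 0, 0], [0, 0, 0], 1],
    [[0, 0, 0], [0, 0, 0], 1],
    [[0, 0, 0], [0, 0, 0], 1],
    [[0, 0, 0], [0, 0, 0], 1],
    [[0, 0, -0.04], [0, 0, 0], 1],
    [[0, 0, -0.06], [0, 0, 0], 1],
    [[0, 0, -0.04], [0, 0, 0], 1],
    [[0, 0, 0], [0, 0, 0], 1]
  ]
}}

```text
clock: 19.25
position: [0.4407, -0.2037, 0.1328]
ee_rot: [1.0, -0.01, 0.003, 0.0]
ft_force: [0.5, -0.3, -0.8]
grip_width: 1.001
grasp_force: 0.0
```

```bash
python3 go.py .4593 .1313 .1 -1
python3 - <<'E'
from h import *
c=cam("side"); bg,gr,I=chroma(c)
a=blob((gr>8).astype(np.uint8),(266,160,312,192),3); x,y,w,h=cv2.boundingRect(a); print(x,y,w,h)
p=cv2.cvtColor(c["pixels"],cv2.COLOR_RGB2BGR)
cv2.imwrite("pics/s5.png",cv2.resize(p[105:205,230:350],None,fx=5,fy=5,interpolation=cv2.INTER_CUBIC))
# cell predicted centre / lens rim
for z in(.030,.040,.051): print(z,[proj(c,np.array([.4396+d,-.2027,z])).round(1) for d in(-.033,0,.033)])
E
```

```text
t 19.25 p [ 0.4407 -0.2037  0.1328] yaw -91.18 F [ 0.5  -0.27 -0.82] grip 1.001 0.0 j [-0.22  0.1   0.6   1.98 -0.07  1.08 -1.19]
shift now-axes [ 0.0153 -0.4472  0.0436] shift goal-axes [0.4471 0.017  0.0438] turn [ 0.0073 -0.0061 -2.0039]
278 168 21 14
0.03 [array([299.5, 177.4]), array([288. , 177.3]), array([276.6, 177.2])]
0.04 [array([299.6, 174.2]), array([288.1, 174.1]), array([276.6, 173.9])]
0.051 [array([299.7, 170.6]), array([288.2, 170.5]), array([276.7, 170.3])]
```

View pics/s5.png

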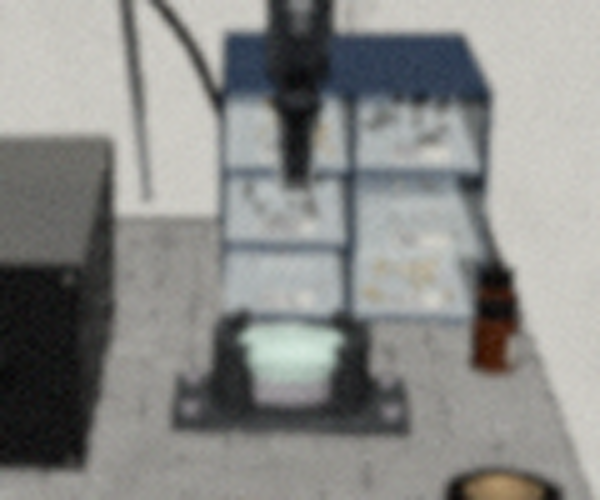

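The lens lies level on the spacer between the walls, at about (290,355). Now the retainer.

>>> {"op": "move_arm", "data": {
  "motion": [
    [[0, -0.03, 0], [0, 0, 0], 1],
    [[0, -0.05, 0], [0, 0, 0], 1],
    [[0, -0.06, 0], [0, 0, 0], 1],
    [[0, -0.06, 0], [0, 0, 0], 1],
    [[0, -0.06, 0], [0, 0, 0], 1],
    [[0, -0.06, 0], [0, 0, 0], 1],
    [[0.007, -0.06, 0], [0, 0, 0], 1],
    [[0.007, -0.04, 0], [0, 0, 0], 1],
    [[0, -0.027, 0], [0, 0, 0], 1]
  ]
}}

```text
clock: 20.2
position: [0.4551, 0.1346, 0.1276]
ee_rot: [1.0, -0.009, -0.001, 0.0]
ft_force: [-0.6, -1.2, -0.7]
grip_width: 1.0
grasp_force: 0.0
```

>>> {"op": "move_arm", "data": {
  "motion": [
    [[0, 0, 0], [0, 0, -0.182], 1],
    [[0, 0, 0], [0, 0, -0.182], 1],
    [[0, 0, 0], [0, 0, -0.182], 1],
    [[0, 0, 0], [0, 0, -0.182], 1],
    [[0, 0, 0], [0, 0, -0.182], 1],
    [[0, 0, 0], [0, 0, -0.182], 1],
    [[0, 0, 0], [0, 0, -0.182], 1],
    [[0, 0, 0], [0, 0, -0.182], 1],
    [[0, 0, 0], [0, 0, -0.182], 1],
    [[0, 0, 0], [0, 0, -0.182], 1],
    [[0, 0, 0], [0, 0, -0.182], 1],
    [[0, 0, 0], [0, 0, 0], 1]
  ]
}}

```text
clock: 21.4
position: [0.455, 0.1318, 0.1277]
ee_rot: [0.713, 0.701, -0.001, -0.001]
ft_force: [0.4, -0.1, -0.0]
grip_width: 1.002
grasp_force: 0.0
```

```bash
python3 go.py .4593 .1313 .01 -1
python3 - <<'E'
from h import *
T=cam("top"); f=lambda r,cc:onplane(T,cc,r,.028)
print(f(219.75,207),f(219.75,207.2)); a,b=onplane(T,208,202,.004),onplane(T,209,238,.004); print(a,b,np.degrees(np.arctan2(*(a-b)[[1,0]])), (a+b)/2)
E
```

```text
t 21.4 p [0.455  0.1318 0.1277] yaw -0.94 F [ 0.38 -0.1  -0.02] grip 1.002 0.0 j [-0.56  0.09  0.19  1.98 -0.02  1.07 -0.38]
shift now-axes [-0.0005  0.006   0.1569] shift goal-axes [-0.0006  0.0057  0.1569] turn [-0.0027  0.0008  0.0013]
[0.4587587  0.13134868 0.028     ] [0.45874788 0.13093913 0.028     ]
[0.49567241 0.1317087  0.004     ] [0.42021712 0.13125295 0.004     ] 0.34606789355870926 [0.45794477 0.13148082 0.004     ]
```

>>> {"op": "move_arm", "data": {
  "motion": [
    [[-0.0006, 0.0055, 0.04], [0.0, 0, 0], 1],
    [[0, 0, 0.04], [0, 0, 0], 1],
    [[0, 0, 0.035], [0, 0, 0], 1],
    [[0, 0, 0.025], [0, 0, 0], 1],
    [[0, 0, 0.013], [0, 0, 0], 1],
    [[0, 0, 0], [0, 0, 0], 1],
    [[0, 0, 0], [0, 0, 0], 1],
    [[0, 0, 0], [0, 0, 0], 1],
    [[0, 0, 0], [0, 0, 0], 1]
  ]
}}

```text
clock: 22.35
position: [0.4605, 0.1318, 0.0151]
ee_rot: [0.714, 0.7, 0.001, 0.0]
ft_force: [0.1, 0.4, -0.0]
grip_width: 1.004
grasp_force: 0.0
```

```bash
python3 go.py .459 .1312 .009 -1
```

```text
t 22.35 p [0.4605 0.1318 0.0151] yaw -1.1 F [ 0.14  0.4  -0.04] grip 1.004 0.0 j [-0.54  0.26  0.18  2.06 -0.06  0.82 -0.34]
shift now-axes [-0.0009 -0.0019  0.0082] shift goal-axes [-0.0009 -0.0019  0.0082] turn [ 0.0018 -0.0011 -0.0022]
```

>>> {"op": "move_arm", "data": {
  "motion": [
    [[-0.0009, -0.0019, 0.0082], [0.001, 0, 0], 1],
    [[0, 0, 0], [0, 0, 0], 1],
    [[0, 0, 0], [0, 0, 0], 1],
    [[0, 0, 0], [0, 0, 0], 1]
  ]
}}

```text
clock: 22.75
position: [0.4584, 0.1309, 0.0081]
ee_rot: [0.714, 0.7, -0.0, -0.0]
ft_force: [0.3, -0.7, 0.5]
grip_width: 1.006
grasp_force: 0.0
```

>>> {"op": "move_arm", "data": {
  "motion": [
    [[0, 0, 0], [0, 0, 0], 0.4],
    [[0, 0, 0], [0, 0, 0], 0.4],
    [[0, 0, 0], [0, 0, 0], 0.4],
    [[0, 0, 0], [0, 0, 0], 0.4],
    [[0, 0, 0], [0, 0, 0], 0.4],
    [[0, 0, 0], [0, 0, 0], 0.4]
  ],
  "newtons": 35
}}

```text
clock: 23.35
position: [0.4586, 0.131, 0.0086]
ee_rot: [0.714, 0.7, -0.0, -0.0]
ft_force: [-2.7, -0.6, 6.3]
grip_width: 0.755
grasp_force: 37.6
```

```bash
python3 go.py .459 .1312 .009 -1
python3 - <<'E'
from h import *
c=cam("side"); p=cv2.cvtColor(c["pixels"],cv2.COLOR_RGB2BGR)
cv2.imwrite("pics/s6.png",cv2.resize(p[170:260,230:340],None,fx=6,fy=6,interpolation=cv2.INTER_CUBIC))
E
```

```text
t 23.35 p [0.4586 0.131  0.0086] yaw -1.08 F [-2.74 -0.59  6.32] grip 0.755 37.61696792207658 j [-0.54  0.27  0.18  2.07 -0.07  0.81 -0.34]
shift now-axes [ 0.0003  0.0005 -0.0006] shift goal-axes [ 0.0003  0.0005 -0.0006] turn [-0.0007 -0.0004 -0.0017]
```

View pics/s6.png

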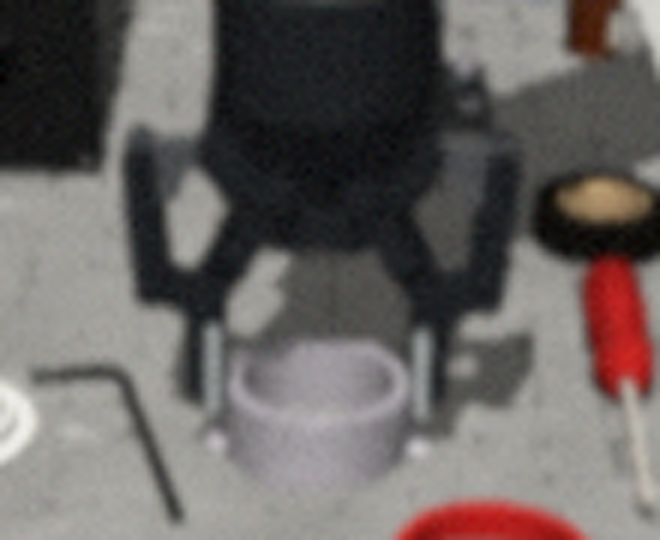

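Both pads hold the ring, with tips near crop row 425 and lugs at (215,440) and (418,445). I'll compute the tip height to be sure of clearing the walls.

Run:
```python
from h import *
c=cam("side")
for z in(.008,.011,.014,.017): print(z,[proj(c,np.array([.4586+s*.035,.131+.011,z])).round(1) for s in(1,-1)])
print("lug end/top",[proj(c,np.array([.4586+s*.038,.131+.0065,z])).round(1) for s in (1,-1) for z in(0,.004)])
for u in(264,265,266,299,300,301): print(u,c["pixels"][228:250,u].mean(1).astype(int))
```

```text
0.008 [array([265.7, 243.6]), array([298.6, 244.2])]
0.011 [array([265.7, 242.4]), array([298.7, 243. ])]
0.014 [array([265.7, 241.1]), array([298.7, 241.7])]
0.017 [array([265.7, 239.9]), array([298.8, 240.5])]
lug end/top [array([264.4, 245.8]), array([264.4, 244.2]), array([299.8, 246.4]), array([299.9, 244.8])]
264 [118 118 122 121 118 120 121 117 123 129 129 124 118 117 139 158 162 158
 153 159 162 161]
265 [139 139 147 144 145 143 143 141 142 146 130 109 104 126 159 181 177 165
 161 159 159 162]
266 [128 129 127 125 126 129 127 126 125 125 112  94  87 113 153 180 178 164
 160 161 162 157]
299 [131 136 135 137 138 142 145 142 142 141 135 120  96  87 115 163 191 187
 167 162 163 164]
300 [148 144 146 143 140 145 141 143 143 145 141 127  98  91 109 159 192 185
 167 162 161 162]
301 [116 114 104  97  96  99  99 100 102 104 109  97  87  88  97 133 166 169
 163 163 160 159]
```

Tip at about 13.5 mm, a margin of only 2.5 mm over the walls, so I'll regrip 2 mm higher.

>>> {"op": "move_arm", "data": {
  "motion": [
    [[0, 0, 0], [0, 0, 0], 0.7],
    [[0, 0, 0], [0, 0, 0], 0.7],
    [[0, 0, -0.0027], [0, 0, 0], 0.7],
    [[0, 0, 0], [0, 0, 0], 0.7],
    [[0, 0, 0], [0, 0, 0], 0.4],
    [[0, 0, 0], [0, 0, 0], 0.4],
    [[0, 0, 0], [0, 0, 0], 0.4],
    [[0, 0, 0], [0, 0, 0], 0.4],
    [[0, 0, 0], [0, 0, 0], 0.4]
  ]
}}

```text
clock: 24.35
position: [0.4586, 0.131, 0.0106]
ee_rot: [0.714, 0.7, -0.0, -0.0]
ft_force: [-2.0, -0.4, 7.0]
grip_width: 0.755
grasp_force: 37.1
```

```bash
python3 go.py .459 .1312 .009 -1
```

```text
t 24.35 p [0.4586 0.131  0.0106] yaw -1.08 F [-1.96 -0.37  6.99] grip 0.755 37.128899451345205 j [-0.54  0.27  0.18  2.07 -0.07  0.81 -0.34]
shift now-axes [0.0003 0.0006 0.0021] shift goal-axes [0.0003 0.0006 0.0022] turn [-0.0008 -0.0004 -0.0018]
```

>>> {"op": "move_arm", "data": {
  "motion": [
    [[0, 0, -0.01], [0, 0, 0], 0.4],
    [[0, 0, -0.03], [0, 0, 0], 0.4],
    [[0, 0, -0.05], [0, 0, 0], 0.4],
    [[0, 0, -0.04], [0, 0, 0], 0.4],
    [[0, 0, -0.02], [0, 0, 0], 0.4],
    [[0, 0, 0], [0, 0, 0], 0.4]
  ]
}}

```text
clock: 24.95
position: [0.4598, 0.1314, 0.125]
ee_rot: [0.714, 0.7, 0.002, 0.0]
ft_force: [-0.1, -0.1, -1.1]
grip_width: 0.755
grasp_force: 39.6
```

>>> {"op": "move_arm", "data": {
  "motion": [
    [[-0.02, 0, 0], [0, 0, 0.1], 0.4],
    [[0, 0, 0], [0, 0, 0.181], 0.4],
    [[0, 0, 0], [0, 0, 0.181], 0.4],
    [[0, 0, 0], [0, 0, 0.181], 0.4],
    [[0, 0, 0], [0, 0, 0.181], 0.4],
    [[0, 0, 0], [0, 0, 0.181], 0.4],
    [[0, 0, 0], [0, 0, 0.181], 0.4],
    [[0, 0, 0], [0, 0, 0.181], 0.4],
    [[0, 0, 0], [0, 0, 0.181], 0.4],
    [[0, 0, 0], [0, 0, 0.181], 0.4],
    [[0, 0, 0], [0, 0, 0.181], 0.4],
    [[0, 0, 0], [0, 0, 0.1], 0.4]
  ]
}}

```text
clock: 26.15
position: [0.4575, 0.1156, 0.1213]
ee_rot: [1.0, -0.016, -0.001, 0.0]
ft_force: [-0.1, 0.6, -1.0]
grip_width: 0.755
grasp_force: 39.5
```

```bash
python3 go.py .4396 -.203 .125 -91.5
```

```text
t 26.15 p [0.4575 0.1156 0.1213] yaw -91.85 F [-0.06  0.64 -0.98] grip 0.755 39.547874769195914 j [-0.61  0.09  0.28  2.   -0.03  1.06 -1.92]
shift now-axes [-0.0101  0.4253 -0.0045] shift goal-axes [-0.0127  0.4253 -0.0049] turn [ 0.0011  0.0033 -0.0077]
```

>>> {"op": "move_arm", "data": {
  "motion": [
    [[0, 0.03, 0], [0, 0, 0], 0.4],
    [[0, 0.05, 0], [0, 0, 0], 0.4],
    [[-0.003, 0.06, 0], [0, 0, 0], 0.4],
    [[-0.003, 0.06, 0], [0, 0, 0], 0.4],
    [[-0.003, 0.06, 0], [0, 0, 0], 0.4],
    [[-0.002, 0.06, 0], [0, 0, 0], 0.4],
    [[0, 0.05, 0], [0, 0, 0], 0.4],
    [[0, 0.035, 0], [0, 0, 0], 0.4],
    [[0, 0.0165, 0], [0, 0, 0], 0.4],
    [[0, 0, 0.02], [0, 0, 0], 0.4],
    [[0, 0, 0], [0, 0, 0], 0.4],
    [[0, 0, 0], [0, 0, 0], 0.4]
  ]
}}

```text
clock: 27.35
position: [0.4409, -0.1995, 0.1069]
ee_rot: [1.0, -0.013, -0.001, -0.0]
ft_force: [1.0, 0.4, -0.8]
grip_width: 0.757
grasp_force: 39.5
```

>>> {"op": "move_arm", "data": {
  "motion": [
    [[0, 0, 0], [0, 0, 0], 0.4],
    [[0, 0, 0], [0, 0, 0], 0.4]
  ]
}}

```text
clock: 27.55
position: [0.4418, -0.1996, 0.1079]
ee_rot: [1.0, -0.013, -0.0, -0.0]
ft_force: [-0.4, -0.7, -1.0]
grip_width: 0.753
grasp_force: 39.5
```

```bash
python3 go.py .4396 -.203 .0506 -91.5
python3 - <<'E'
from h import *
c=cam("side"); o=manip.get_obs()["position"]; z=o[2]-.0106
for n,zz in(("bot",z),("top",z+.028)): print(n,[proj(c,np.array([o[0]+d,o[1],zz])).round(1) for d in(-.033,0,.033)])
p=cv2.cvtColor(c["pixels"],cv2.COLOR_RGB2BGR)
cv2.imwrite("pics/s7.png",cv2.resize(p[105:205,230:350],None,fx=5,fy=5,interpolation=cv2.INTER_CUBIC))
E
```

```text
t 27.55 p [ 0.4418 -0.1996  0.1079] yaw -91.49 F [-0.39 -0.73 -1.02] grip 0.753 39.5435201888904 j [-0.22  0.14  0.6   2.   -0.09  1.03 -1.18]
shift now-axes [-0.0028  0.0046  0.0764] shift goal-axes [-0.0028  0.0046  0.0764] turn [-0.0001  0.0004  0.0002]
bot [array([299.5, 155.4]), array([287.8, 155.3]), array([276.1, 155.2])]
top [array([299.8, 145.8]), array([288. , 145.7]), array([276.2, 145.7])]
```

View pics/s7.png

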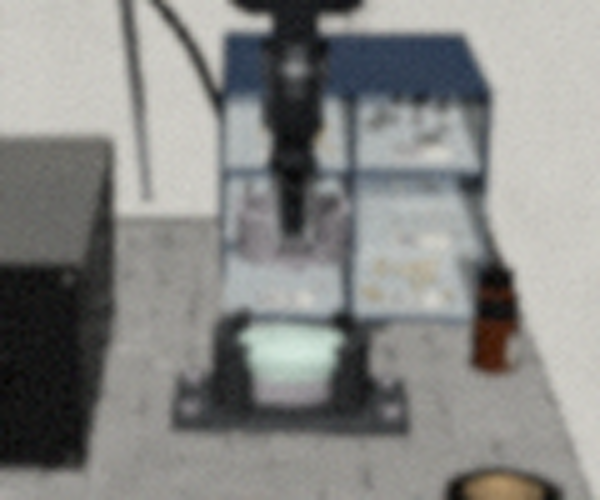

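That was my eleventh view, one over the limit of 10, so I'll use no more pictures and rely on numbers and force. It shows the retainer level at x=235–350 in the crop, centred at about 292 over the cell (291). Descend to the lip.

>>> {"op": "move_arm", "data": {
  "motion": [
    [[-0.0027, 0.0046, 0.02], [0, 0, 0], 0.4],
    [[0, 0, 0.025], [0, 0, 0], 0.4],
    [[0, 0, 0.014], [0, 0, 0], 0.4],
    [[0, 0, 0], [0, 0, 0], 0.4],
    [[0, 0, 0], [0, 0, 0], 0.4],
    [[0, 0, 0], [0, 0, 0], 0.4],
    [[0, 0, 0], [0, 0, 0], 0.4]
  ]
}}

```text
clock: 28.3
position: [0.4399, -0.2034, 0.064]
ee_rot: [1.0, -0.013, 0.0, -0.0]
ft_force: [0.2, 0.0, -1.4]
grip_width: 0.752
grasp_force: 39.5
```

```bash
python3 go.py .4398 -.203 .0545 -91.5
```

```text
t 28.3 p [ 0.4399 -0.2034  0.064 ] yaw -91.52 F [ 0.16  0.05 -1.38] grip 0.752 39.533588220365345 j [-0.2   0.22  0.59  2.04 -0.15  0.93 -1.13]
shift now-axes [-0.0001 -0.0005  0.0127] shift goal-axes [-0.0001 -0.0005  0.0127] turn [-0.     -0.0004 -0.0005]
```

>>> {"op": "move_arm", "data": {
  "motion": [
    [[0, -0.0004, 0.003], [0, 0, 0], 0.4],
    [[0, 0, 0.004], [0, 0, 0], 0.4],
    [[0, 0, 0.004], [0, 0, 0], 0.4],
    [[0, 0, 0.002], [0, 0, 0], 0.4],
    [[0, 0, 0], [0, 0, 0], 0.4],
    [[0, 0, 0], [0, 0, 0], 0.4]
  ]
}}

```text
clock: 28.9
position: [0.4393, -0.203, 0.0536]
ee_rot: [1.0, -0.013, -0.001, -0.0]
ft_force: [0.3, -1.0, -0.1]
grip_width: 0.754
grasp_force: 39.5
```

>>> {"op": "move_arm", "data": {
  "motion": [
    [[0, 0, 0.0015], [0, 0, 0], 0.4],
    [[0, 0, 0.0015], [0, 0, 0], 0.4],
    [[0, 0, 0], [0, 0, 0], 0.4],
    [[0, 0, 0], [0, 0, 0], 0.4]
  ]
}}

```text
clock: 29.3
position: [0.4394, -0.203, 0.0513]
ee_rot: [1.0, -0.013, -0.0, -0.0]
ft_force: [0.1, -0.3, -1.7]
grip_width: 0.756
grasp_force: 39.5
```

Expected contact is at about 0.0506.

>>> {"op": "move_arm", "data": {
  "motion": [
    [[0, 0, 0.0008], [0, 0, 0], 0.4],
    [[0, 0, 0.0007], [0, 0, 0], 0.4],
    [[0, 0, 0], [0, 0, 0], 0.4],
    [[0, 0, 0], [0, 0, 0], 0.4]
  ]
}}

```text
clock: 29.7
position: [0.4395, -0.203, 0.0506]
ee_rot: [1.0, -0.013, -0.0, -0.0]
ft_force: [-2.7, 1.1, 6.3]
grip_width: 0.755
grasp_force: 40.3
```

>>> {"op": "move_arm", "data": {
  "motion": [
    [[0, 0, 0], [0, 0, 0], 0.4],
    [[0, 0, 0], [0, 0, 0], 0.4],
    [[0, 0, -0.0005], [0, 0, 0], 0.4],
    [[0, 0, 0], [0, 0, -0.05], 0.4],
    [[0, 0, 0], [0, 0, -0.1], 0.4],
    [[0, 0, 0], [0, 0, -0.1], 0.4],
    [[0, 0, 0], [0, 0, -0.1], 0.4],
    [[0, 0, 0], [0, 0, -0.1], 0.4],
    [[0, 0, 0], [0, 0, 0], 0.4]
  ]
}}

```text
clock: 30.6
position: [0.4396, -0.203, 0.0507]
ee_rot: [0.987, 0.163, -0.0, -0.0]
ft_force: [-0.8, 0.3, 0.8]
grip_width: 0.751
grasp_force: 39.7
```

```bash
python3 go.py .4395 -.203 .0507 -26; python3 -c "
from workcell import manip;print(manip.get_obs()['torque'])"
```

```text
t 30.6 p [ 0.4396 -0.203   0.0507] yaw -71.21 F [-0.84  0.34  0.78] grip 0.751 39.73132606130093 j [-0.14  0.23  0.53  2.04 -0.15  0.9  -0.77]
shift now-axes [-0.0001 -0.     -0.    ] shift goal-axes [-0.     -0.0001 -0.    ] turn [-5.0000e-04  3.0000e-04 -1.0046e+00]
[ 0.06349807 -0.04350025  0.04534378]
```

Turning freely, so I'll continue.

>>> {"op": "move_arm", "data": {
  "motion": [
    [[0, 0, 0], [0, 0, -0.1], 0.4],
    [[0, 0, 0], [0, 0, -0.1], 0.4],
    [[0, 0, 0], [0, 0, -0.1], 0.4],
    [[0, 0, 0], [0, 0, -0.1], 0.4],
    [[0, 0, 0], [0, 0, -0.1], 0.4],
    [[0, 0, 0], [0, 0, 0], 0.4]
  ]
}}

```text
clock: 31.2
position: [0.4395, -0.2031, 0.0507]
ee_rot: [0.936, 0.352, -0.0, -0.0]
ft_force: [0.4, -0.4, 0.7]
grip_width: 0.757
grasp_force: 39.7
```

>>> {"op": "move_arm", "data": {
  "motion": [
    [[0, 0, 0], [0, 0, -0.1], 0.4],
    [[0, 0, 0], [0, 0, -0.1], 0.4],
    [[0, 0, 0], [0, 0, -0.1], 0.4],
    [[0, 0, 0], [0, 0, -0.1], 0.4],
    [[0, 0, 0], [0, 0, -0.1], 0.4],
    [[0, 0, 0], [0, 0, 0], 0.4],
    [[0, 0, 0], [0, 0, 0], 0.4]
  ]
}}

```text
clock: 31.9
position: [0.4395, -0.2031, 0.0507]
ee_rot: [0.851, 0.526, -0.0, -0.0]
ft_force: [0.4, 0.2, 1.3]
grip_width: 0.751
grasp_force: 39.8
```

```bash
python3 go.py .4395 -.203 .0507 -26; python3 -c "
from workcell import manip;print(manip.get_obs()['torque'])
from h import *
for i in(1,):
  c=cam('top');print((c['pixels'][180:270,345:395].mean(2)>135).sum())"
```

```text
t 31.9 p [ 0.4395 -0.2031  0.0507] yaw -26.53 F [0.37 0.22 1.34] grip 0.751 39.804016943089664 j [-0.04  0.22  0.42  2.04 -0.12  0.9  -0.02]
shift now-axes [ 0.0001 -0.     -0.    ] shift goal-axes [ 0.0001 -0.     -0.    ] turn [-0.0007  0.0003 -0.0118]
[-0.11241034  0.04868959  0.06786167]
1643
```

>>> {"op": "move_arm", "data": {
  "motion": [
    [[0, 0, 0], [0, 0, 0], 1],
    [[0, 0, 0], [0, 0, 0], 1],
    [[0, 0, 0], [0, 0, 0], 1],
    [[0, 0, 0], [0, 0, 0], 1],
    [[0, 0, -0.03], [0, 0, 0], 1],
    [[0, 0, -0.06], [0, 0, 0], 1],
    [[0, 0, -0.06], [0, 0, 0], 1],
    [[0, 0, -0.05], [0, 0, 0], 1]
  ]
}}

```text
clock: 32.75
position: [0.4396, -0.2032, 0.203]
ee_rot: [0.85, 0.528, 0.0, 0.0]
ft_force: [0.6, -0.7, -0.3]
grip_width: 0.998
grasp_force: 0.0
```

>>> {"op": "move_arm", "data": {
  "motion": [
    [[0.06, 0, 0], [0, 0, 0], 1],
    [[0.06, 0, 0], [0, 0, 0], 1],
    [[0.06, 0, 0], [0, 0, 0], 1],
    [[0.06, 0, 0], [0, 0, 0], 1],
    [[0.06, -0.02, 0], [0, 0, 0], 1],
    [[0.05, -0.03, 0], [0, 0, 0], 1],
    [[0, 0, 0], [0, 0, 0], 1],
    [[0, 0, 0], [0, 0, 0], 1],
    [[0, 0, 0], [0, 0, 0], 1]
  ]
}}

```text
clock: 33.65
position: [0.5221, 0.0476, 0.2005]
ee_rot: [0.85, 0.527, -0.0, -0.0]
ft_force: [-0.0, -1.0, -0.2]
grip_width: 1.005
grasp_force: 0.0
```

Run:
```python
from h import *
T,S=cam("top"),cam("side"); bg,gr,I=chroma(T)
def show(m,r):
    x0,y0,x1,y1=r
    for y in range(y0,y1): print(''.join('#' if v else '.' for v in m[y,x0:x1]))
show(I>115,(345,190,395,262))
a=np.argwhere((I>115)[205:246,350:390]); cnt=blob((I>115).astype(np.uint8),(350,205,390,246),3)
x,y,w,h=cv2.boundingRect(cnt); print(x,y,w,h,onplane(T,x+(w-1)/2,y+(h-1)/2,.068))
show(chroma(S)[0]>1,(264,150,314,200))
print([proj(S,np.array([.4396,-.2027+d,z])).round(1) for d,z in((-.033,.068),(.033,.068),(.033,.040))])
```

```text
................##################################
.................#################################
..........................................########
...........................................#######
...........................................#######
...........................................#..####
...............................................###
..................................................
..................................................
..................................................
..................................................
..................................................
..................................................
..................................................
..................................................
..................................................
..................................................
..................................................
..................................................
..........................##......................
...........................###....................
..........................###
[... 4543 characters left out ...]
...###########....
......#...####...........##........###.##.#####...
...................#....##.....#...###....#####...
...................................##...#....#....
..................................................
..................................................
..................................................
..................................................
..................................................
..................................................
..................................................
..................................................
..................................................
[array([288.1, 161.2]), array([288.6, 168.7]), array([288.4, 178.1])]
```

```bash
python3 -c "
from workcell import order;print(order.hand_in())"
```

```text
the job is handed in; nothing more can be done
None
```

I built the stack in order and handed it in after about 34 s: spacer, lens and retaining ring, each pressed on at about 5–10 N, with the ring turned about 65° to lock and then released. The hand-in returned no verdict, no lugs showed in the gaps in a last check by image mask, and I viewed 11 pictures, one over the limit of 10.

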